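# Fit the platform on an orbital shaker and hold it down

## Robot

A 6-joint arm with a two-finger parallel gripper is mounted at the origin on a cart in front of the work surface, level with it; the furniture and walls round the work are solid. World frame = base frame: x ahead of the robot, y to its left, z up, the work surface at z = 0. Lengths are in m, angles in rad, forces in N, time in s.
With the tool pointing down it reaches from about 0.275 to 0.775 m from the base axis. Payload 14.6 kg.
Tool frame: the origin (TCP) lies at the very end of the fingers, on their centre line; the grasp point (between the pads) lies 19 mm behind it; z points along the fingers, y is the line along which they close (so a half turn about z gives the same grasp; the last joint's range is limited). The gripper opens to 85 mm and grips with 20 to 120 N. Pads are 22 mm wide; open, the fingers measure 114 mm over their backs; the gripper's body (76 mm by 85 mm) begins 54 mm behind the grasp point. The pads swing forward as they close: fully open they stand 13 mm farther back than shut.
Start: joints at [-1.455, 0.263, -0.048, 1.259, 0, 1.415], TCP at [0.14, -0.506, 0.231] pointing down, gripper open.
Joint ranges: [-2.65, 2.65], [-0.89, 1.7], [-1.18, 1.37], [-2.13, 2.11], [-1.35, 1.29], [-3.14, 3.14]. Speed limits (rad/s): [1.89, 1.89, 2.57, 2.79, 3.14, 3.14].

## Interface

Orientations are given as a unit quaternion [w, x, y, z].
In Python, from rig import manip gives the robot as it stands.
- The arm moves only by the shell command python3 nudge.py 'ROWS'. ROWS is rows parted by semicolons, their numbers by spaces, 1 to 5 of them, each of 5 numbers: the finger opening in m, then dx, dy, dz in m, then a turn about the tool's z in rad; each row shifts and turns the commanded pose from where the row before left it, along the tool's axes as they then stand; what a row does not reach is not made up. A row lasts 1/12 s, in which the tool goes at most 0.0417 m and 0.125 rad, less where a joint would pass 70% of its speed; a pose out of reach is approached as far as the arm can. The fingers move at their own pace and stop on an object; the grip force is fixed at half the most. Time passes only in rows, so rows that do not move let the fingers close. It prints the time, the measured TCP pose, the force, the opening and the grip force at its end.
- manip.get_obs(): the state, without advancing time (a new reading comes with each control period).
- manip.read_camera(name): name is "side" or "top" or "wrist"; returns a dict with "color" (400x640x3 uint8, blue, green, red), "camera_matrix" (3x3 intrinsics, pixels), "k1" (the pictures are not rectified: a ray, as slopes to the right and down, at radius r is drawn at 1 + k1 r^2 times it, then the intrinsics apply), "eye" and "rotation" of the camera in the world; the wrist camera has in their place "mount" (4x4, takes a point from camera to tool coordinates, whose origin is the TCP and whose axes are the flange's). Camera axes: x right, y down, z forward; pixel columns grow to the right and rows downward; lengths in m; the calibration is good to about 2 mm. A picture is of the moment at which its call begins: read the wrist's pose just before it. There is no depth.
- manip.sign_off(): hands the job in; it is judged then, once.
The state is a dict: "time": time; "joint_positions": joint angles; "dq": joint speeds; "effort": joint torques, N m; "tcp_pos": TCP position; "orientation": TCP orientation; "ft_force": force on the tool from outside, world axes, zero at the start; "wrist_torque": the same for the moment, N m; "gripper_width": finger opening in m; "grip_force": force on a finger pad.
Only numpy, scipy, OpenCV 4.12 (cv2) and the standard library are available. Lean on these libraries where they do the work, as an engineer would, in place of code of your own. Each camera call takes 0.05 s, during which the arm holds its last target. There are 200 camera calls.

## Task

Get the shaker ready: lift the transport cover off its drive head by the loop handle, hang it by that handle on the hook of the stand and let it hang there. Then take the flask platform by its carrying bar, lower it onto the drive head with its long sides parallel to the shaker front (the side with the knob), and feel about with it until its hidden socket drops over the off-centre drive pin and it lies flat; press it right down against the spring to the stop and finish like that, still gripping the bar and holding it down. Do not knock over or push away the bottles, jar, flask and timer standing round the work.

Things in the scene. Friction and masses are not known exactly. Their poses are not given: they have to be found in the camera images.
- shaker: Orbital shaker base, fixed: white box 130 x 130 mm, top at 45 mm, black knob (8 mm out) and dark display on its front (-x). Origin: centre of its underside. In its middle is a sprung round steel drive head, 100 mm across, with a steel drive pin off centre, hidden under the cover at first. The pin is 12 mm in diameter, 11 mm high, its top 4 mm tapering to 7 mm.
- head_top (a point): Centre of the drive head's flat top, 55 mm above the work surface while not pressed. The pin's axis stands 8 mm from this point, in a direction that differs every time and is not given (a stiff crank; it does not turn when pushed by the platform). It can be seen only with the cover off and the platform not above it.
- drive_head (a joint): How far the sprung drive head (with its pin) is pressed down, m: 0 up, 0.006 at the stop. It starts to move at 6 N and reaches the stop at 12 N, in all, the platform's weight included.
- cover: Transport cover, grey plastic, 0.12 kg, standing over the pin: a cap 54 mm across, 28 mm high, with an upright loop handle in its y-z plane: two uprights at y = +-23 mm (8 x 6 mm), z = 28 to 72 mm, and across them a grip bar 52 mm long (y), 8 mm thick (x), z = 72 to 96 mm. Opening of the loop 40 mm wide, 44 mm high. Origin: centre of the lower rim, z up.
- cover_eye (a point): Middle of the underside of the cover's grip bar, 72 mm above the cover's origin: the place that rests on the hook.
- hook_stand: Hook stand, fixed: dark base plate 120 (x) x 90 (y) x 8 mm, steel post at x = +45 mm, at its top a level round arm, 8 mm thick, along x from the post to x = -41 mm; there the free end turns up, to x = -51 mm, 10 mm above the arm's top. Arm's top at 190 mm; only the upturned end is higher. Origin: underside of the plate, below the middle of the arm.
- hook_arm (a point): Middle of the top of the hook's level arm, 190 mm above the stand's origin, 41 mm from where the end turns up.
- platform: Flask platform, loose, 0.33 kg: aluminium plate 100 (x) x 120 (y) x 18 mm, four 12 mm corner posts, in the middle an upright black carrying bar 12 mm thick (x), 50 mm long (y), z = 18 to 54 mm. In the middle of the underside a blind socket 16 mm wide, 14 mm deep, 2 mm chamfer. Origin: centre of the underside. Seated, it lies flat on the head; on the pin's tip it is 11 mm higher.
- powder_jar: Bystander: squat lidded glass jar, 56 mm across, 63 mm high; origin at the centre of its underside.
- timer: Bystander: small bench timer, 28 x 70 x 63 mm high; origin at the centre of its underside.
- sample_flask: Bystander: small glass flask, 60 mm across, 88 mm high; origin at the centre of its underside.
- indicator: Bystander: small brown bottle with a dark cap, 34 mm across, 61 mm high; origin at the centre of its underside.
- shelf_bottle_w: Bystander: small white bottle with a cap, 44 mm across, 84 mm high; origin at the centre of its underside.

How it is judged:
By the outcome, as a careful person would: the job done as asked, in the order asked, and still so for the second after the job is handed in, while the arm keeps its last pose, push and grip.
It also fails if it takes over 67 s, if anything falls off the work surface, if the arm or the gripper's body presses on something with over 40 N, if the wrist force passes 120 N, or if a joint passes its speed limit or range.

## Working session

There is one attempt and no reset: what is moved stays moved. The work goes in short steps, Python scripts to look and compute and a shell command to move; the robot and the scene stay as the last step left them, time stands still between calls to the robot, and variables do not carry over. Pictures are saved under pics/ and viewed, at most 10 in all, crops included, and the job is handed in when it is done.

```bash
ls; mkdir -p pics; python3 - <<'E'
from rig import manip
import cv2
o=manip.get_obs();print(o)
for n in("side","top"):
    c=manip.read_camera(n);cv2.imwrite(f"pics/{n}0.png",c["color"]);print(n,c["camera_matrix"],c["k1"],c.get("eye"),c.get("rotation"))
c=manip.read_camera("wrist");print(c["camera_matrix"],c["k1"],c["mount"])
E
```

```text
nudge.py
pics
rig.py
{'time': 0.0, 'joint_positions': array([-1.45532051e+00,  2.63505193e-01, -4.89463516e-02,  1.25938972e+00,
        1.31001068e-05,  1.41552277e+00]), 'dq': array([-7.95981614e-04,  9.46114703e-04,  5.29518639e-05,  1.69736661e-03,
       -1.68241384e-03,  9.99281834e-04]), 'effort': array([ 4.35880836e-03, -6.37628531e+01,  3.84573841e+01,  1.34279084e-02,
        1.54529430e-04, -7.60980186e-06]), 'tcp_pos': array([ 0.14039294, -0.50559381,  0.23083083]), 'orientation': array([-5.22232655e-04,  9.90850698e-01,  1.34961556e-01,  1.69445597e-05]), 'ft_force': array([-0.00632093,  0.51223672,  0.20274412]), 'wrist_torque': array([-0.00847778, -0.00399408, -0.06815088]), 'grip_force': 0.0, 'gripper_width': 0.08548485267684863}
side [[513.55793076   0.         324.23341707]
 [  0.         513.55793076 199.48554185]
 [  0.           0.           1.        ]] 0.0025727778751641244 [ 0.1522591  -1.0415932   0.52075954] [-0.54693988  0.8124174  -0.16155425  0.12138764]
top [[411.29016757   0.         317.53991759]
 [  0.         411.29016757 198.41846977]
 [  0.           0.           1.        ]] -0.06619043778744957 [ 0.42773602 -0.13799359  1.03372119] [-0.01977383  0.70833779 -0.70378559  0.05052138]
[[288.76828067   0.         317.71501448]
 [  0.         288.76828067 199.80249097]
 [  0.           0.           1.        ]] -0.01274889993201445 [[ 4.92545921e-04 -9.52895103e-01 -3.03299653e-01  7.72249573e-02]
 [ 9.99999578e-01  2.33986250e-04  8.88828454e-04  4.62194745e-04]
 [-7.75992333e-04 -3.03299962e-01  9.52894816e-01 -1.43327803e-01]
 [ 0.00000000e+00  0.00000000e+00  0.00000000e+00  1.00000000e+00]]
```
View pics/top0.png

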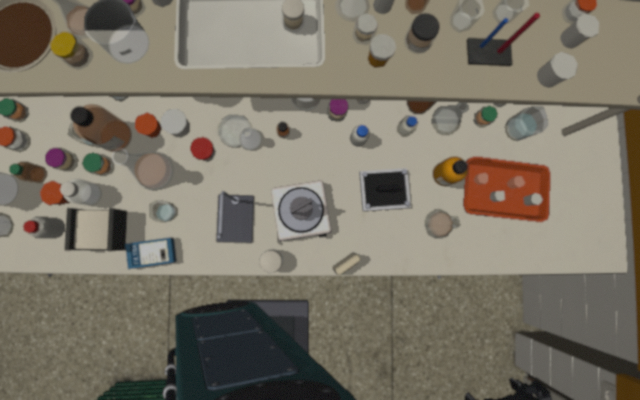

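View pics/side0.png

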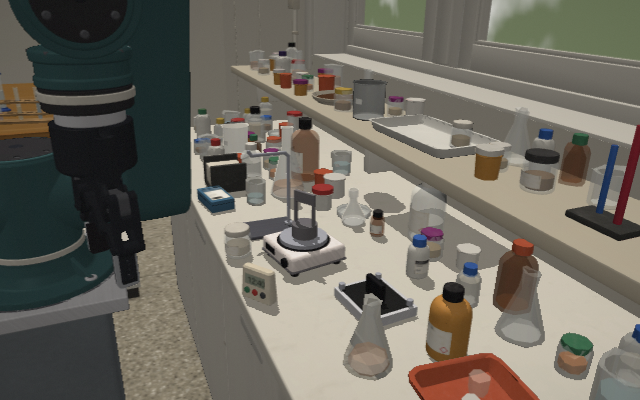

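The top view shows the stand near (236,218), the shaker and cover at (301,210), and the platform at (385,190). The jar is at (270,260), the timer at (347,264), the flask at (440,222) and the indicator at (283,130). The side view agrees. I'll enlarge the work area next.

```bash
cat > h.py <<'E'
import numpy as np,cv2
from rig import manip
from scipy.spatial.transform import Rotation as R
def q2R(q): return R.from_quat(np.r_[q[1:],q[0]]).as_matrix()
def cam(n,o=None):
    o=o or manip.get_obs(); c=manip.read_camera(n)
    if n=="wrist":
        T=np.eye(4);T[:3,:3]=q2R(o["orientation"]);T[:3,3]=o["tcp_pos"];T=T@c["mount"]
        c["eye"]=T[:3,3];c["Rm"]=T[:3,:3]
    else:
        r=np.array(c["rotation"]);c["Rm"]=q2R(r) if r.size==4 else r
    return c
def ray(c,uv):
    K=c["camera_matrix"];d=(np.array(uv,float)-K[:2,2])/K[0,0]
    s=d.copy()
    for _ in range(20): s=d/(1+c["k1"]*(s@s))
    return c["Rm"]@np.r_[s,1]
def atz(c,uv,z):
    d=ray(c,uv);return c["eye"]+d*(z-c["eye"][2])/d[2]
def proj(c,p):
    v=c["Rm"].T@(np.asarray(p)-c["eye"]);s=v[:2]/v[2]
    return s*(1+c["k1"]*(s@s))*c["camera_matrix"][0,0]+c["camera_matrix"][:2,2]
E
python3 - <<'E'
from h import *
c=cam("top")
cv2.imwrite("pics/topz.png",cv2.resize(c["color"][155:285,205:425],None,fx=3.6,fy=3.6,interpolation=cv2.INTER_CUBIC))
c2=cam("side")
cv2.imwrite("pics/sidez.png",cv2.resize(c2["color"][140:340,210:430],None,fx=3,fy=3,interpolation=cv2.INTER_CUBIC))
for p,z in(((236,218),.008),((301,210),.045),((385,190),.018),((347,264),.06),((270,260),.06),((301,100),0),((301,98),.2)):print(p,atz(c,p,z).round(3))
E
```

```text
(236, 218) [0.48  0.02  0.008]
(301, 210) [ 0.498 -0.141  0.045]
(385, 190) [ 0.552 -0.352  0.018]
(347, 264) [ 0.37 -0.25  0.06]
(270, 260) [ 0.379 -0.069  0.06 ]
(301, 100) [ 0.787 -0.139  0.   ]
(301, 98) [ 0.722 -0.139  0.2  ]
```

View pics/topz.png

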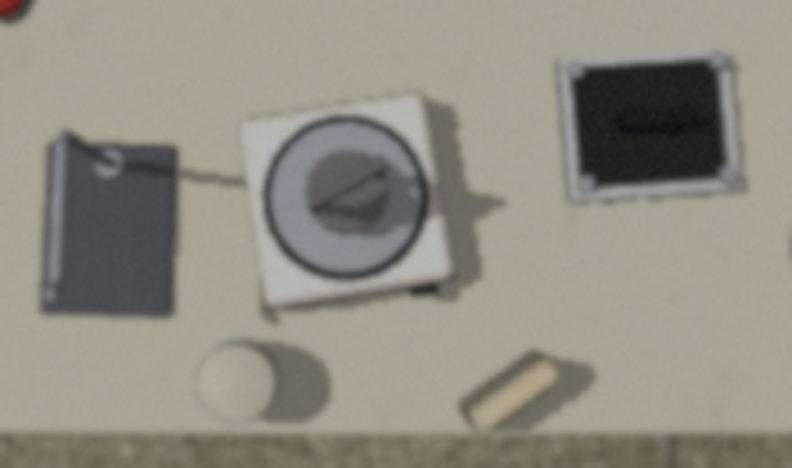

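View pics/sidez.png

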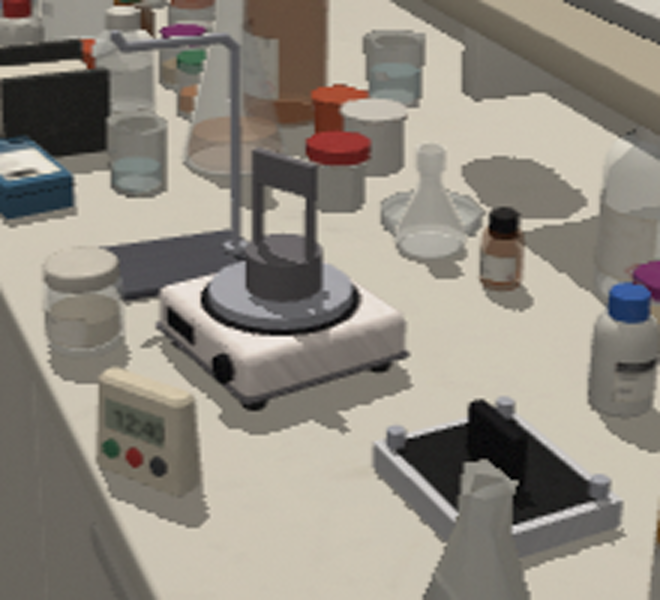

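The top zoom shows the cover's bar running from (316,207) to (384,170), the platform's bar from (615,122) to (712,122), and the stand's arm from (65,140) to (48,300). The side zoom shows the loop standing upright. I'll turn these into positions.

```bash
python3 - <<'E'
from h import *
c=cam("top");s=cam("side")
T=lambda u,v,z:atz(c,(205+u/3.6,155+v/3.6),z).round(4)
S=lambda u,v,z:atz(s,(210+u/3,140+v/3),z).round(4)
print("bar",T(316,207,.151),T(384,170,.151), "side top ends",S(253,150,.151),S(318,167,.151))
print("head circ c",T(346,197,.05))
print("shaker",[T(*p,.045) for p in((243,117),(424,95),(451,275),(268,305))])
print("armtop post/free",T(65,140,.188),T(48,300,.2),"plate",[T(*p,.008) for p in((48,143),(176,147),(172,315),(41,312))])
print("side arm post/free",S(240,42,.19),S(115,38,.2),"postbase",T(108,163,.008))
print("plat",[T(*p,.018) for p in((558,60),(730,55),(742,190),(572,201))],"bar",T(615,122,.054),T(712,122,.054),"side",S(470,405,.054),S(523,435,.054))
o=manip.get_obs();print("time",o["time"],q2R(o["orientation"]).round(3))
E
```

```text
bar [ 0.4852 -0.1232  0.151 ] [ 0.5077 -0.1636  0.151 ] side top ends [ 0.4873 -0.1295  0.151 ] [ 0.5165 -0.1736  0.151 ]
head circ c [ 0.4985 -0.1414  0.05  ]
shaker [array([ 0.5522, -0.0719,  0.045 ]), array([ 0.5683, -0.1934,  0.045 ]), array([ 0.4472, -0.2118,  0.045 ]), array([ 0.4267, -0.0902,  0.045 ])]
armtop post/free [0.52   0.0199 0.188 ] [0.4289 0.0249 0.2   ] plate [array([0.5374, 0.0652, 0.008 ]), array([ 0.5354, -0.0233,  0.008 ]), array([ 0.4194, -0.0227,  0.008 ]), array([0.4209, 0.0669, 0.008 ])]
side arm post/free [ 0.5202 -0.0124  0.19  ] [ 0.4282 -0.0046  0.2   ] postbase [0.5239 0.0234 0.008 ]
plat [array([ 0.5978, -0.2886,  0.018 ]), array([ 0.603 , -0.4107,  0.018 ]), array([ 0.5077, -0.4174,  0.018 ]), array([ 0.4992, -0.2977,  0.018 ])] bar [ 0.5501 -0.3216  0.054 ] [ 0.5508 -0.3878  0.054 ] side [ 0.5488 -0.3369  0.054 ] [ 0.5616 -0.3784  0.054 ]
time 0.35 [[ 0.964  0.268 -0.   ]
 [ 0.268 -0.964  0.   ]
 [ 0.    -0.    -1.   ]]
```

```bash
M="python3 nudge.py"
python3 nudge.py '0.085 0.034 -0.0194 0 0;0.085 0.034 -0.0194 0 0;0.085 0.034 -0.0194 0 0;0.085 0.034 -0.0194 0 0;0.085 0.034 -0.0194 0 0'
python3 nudge.py '0.085 0.034 -0.0194 0 0;0.085 0.034 -0.0194 0 0;0.085 0.034 -0.0194 0 0;0.085 0.034 -0.0194 0 0;0.085 0.034 -0.0194 0 0'
python3 nudge.py '0.085 0.034 -0.0194 0 0;0.085 0.034 -0.0194 0 0;0.085 0.034 -0.0194 0 0;0.085 0 0 0 -0.1213;0.085 0 0 0 -0.1213'
python3 nudge.py '0.085 0 0 0 -0.1213;0.085 0 0 0 -0.1213;0.085 0 0 0 -0.1213;0.085 0 0 0 -0.1213;0.085 0 0 0 -0.1213'
python3 nudge.py '0.085 0 0 0 -0.1213;0.085 0 0 0 -0.1213;0.085 0 0 0 -0.1213;0.085 0 0 0 -0.1213;0.085 0 0 0 -0.1213'
python3 nudge.py '0.085 0 0 0 -0.1213;0.085 0 0 0 -0.1213;0.085 0 0 0 -0.1213;0.085 0 0 0 0'
python3 - <<'E'
from h import *
o=manip.get_obs();c=cam("wrist",o);cv2.imwrite("pics/w1.png",c["color"])
Rm=q2R(o["orientation"]);print(o["tcp_pos"],Rm.round(3),np.degrees(np.arctan2(Rm[1,0],Rm[0,0])))
print(proj(c,[.498,-.145,.151]),proj(c,o["tcp_pos"]))
E
```

```text
time: 0.77
tcp_pos: [0.2791, -0.3655, 0.2314]
orientation: [0.0, 0.991, 0.135, 0.0]
ft_force: [0.9, -0.8, 0.3]
gripper_width: 0.0852
grip_force: 0.0
time: 1.18
tcp_pos: [0.4172, -0.2263, 0.2315]
orientation: [0.0, 0.991, 0.135, 0.0]
ft_force: [0.4, -0.5, 0.1]
gripper_width: 0.0849
grip_force: 0.0
time: 1.6
tcp_pos: [0.5, -0.1428, 0.2309]
orientation: [-0.0, 0.966, 0.258, -0.0]
ft_force: [-0.8, -0.2, 0.3]
gripper_width: 0.0849
grip_force: 0.0
time: 2.02
tcp_pos: [0.4988, -0.1446, 0.2313]
orientation: [-0.0, 0.846, 0.534, -0.0]
ft_force: [0.5, -0.3, -0.3]
gripper_width: 0.0847
grip_force: 0.0
time: 2.43
tcp_pos: [0.4988, -0.1446, 0.2312]
orientation: [-0.0, 0.648, 0.762, 0.0]
ft_force: [0.0, 0.0, 0.0]
gripper_width: 0.0851
grip_force: 0.0
time: 2.77
tcp_pos: [0.4988, -0.1446, 0.2313]
orientation: [-0.0, 0.499, 0.866, -0.0]
ft_force: [-0.2, -0.0, 1.4]
gripper_width: 0.0851
grip_force: 0.0
[ 0.49884923 -0.14462968  0.23125377] [[-0.502  0.865 -0.   ]
 [ 0.865  0.502 -0.   ]
 [-0.    -0.    -1.   ]] 120.10613730629741
[317.19554551 206.57070697] [318.49325976 253.91098995]
```

View pics/w1.png

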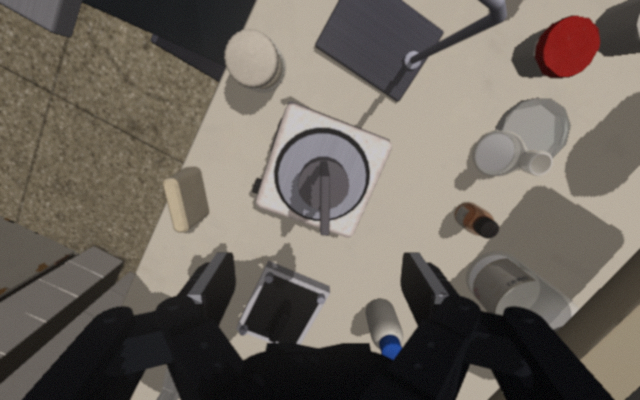

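The wrist view shows the grip bar's top running from about (322,178) to (325,234), nearly parallel to the tool's x axis. The fingers straddle it.

```bash
python3 - <<'E'
from h import *
o=manip.get_obs();c=cam("wrist",o);Rm=q2R(o["orientation"])
for uv in((322,178),(325,234),(324,206)):
    p=atz(c,uv,.151);print(p.round(4),(Rm.T@(p-o["tcp_pos"])).round(4))
g=c["color"][150:250:6,300:350].mean(2)
for r in g: print(r.astype(int)[::2])
E
```

```text
[ 0.4894 -0.1223  0.151 ] [0.0241 0.0029 0.0803]
[ 0.5158 -0.163   0.151 ] [-0.0244  0.0057  0.0803]
[ 0.5026 -0.1418  0.151 ] [0.0006 0.0047 0.0803]
[147 144 147 146 147 148 146 144 145 142 142 145 143 144 143 140 140 142
 145 145 148 146 149 150 146]
[144 147 146 146 147 146 143 141 131 113 106 108 108 107 115 134 141 146
 147 144 146 147 147 144 145]
[143 146 142 121  75  58  64  75  87  89  71  59  59  69  89  90  81  70
  63  88 135 149 146 146 143]
[144 107  69  85  92  90  89  85  65  60  51  55  55  57  77  91  91  93
  93  93  90  81 121 144 142]
[ 74  86  93  90  89  85  62  62  61  59  52  53  57  55  62  88  89  94
  94  90  91  91  90 104 140]
[ 86  93  88  67  60  59  61  62  79  88  75  84  92  89  85  83  92  91
  88  91  90  88  93  92 112]
[ 88  65  62  62  60  68  88  91  90  88  71  86  90  89  82  85  93  92
  91  90  93  89  93  93 103]
[ 61  60  59  60  59  64  86  91  91  89  74  84  91  90  83  84  90  91
  89  92  89  90  93  94 128]
[ 89  68  61  62  62  64  88  91  91  87  72  82  89  94  84  83  91  91
  89  89  91  90 114 139 145]
[ 89  90  86  83  68  65  83  90  89  86  73  87  90  91  84  82  91  90
  92 111 137 146 142 143 145]
[ 90  94 122 118  98  87  88  89  88  84  72  83  92  90  88 120 147 146
 145 147 146 143 146 133  87]
[ 85  57  54  63  79  80  90 126 143 140  89  83  91  92  86 124 136 132
 114  81  75 115 163 191 193]
[103 103 107 131 150 169 181 185 185 185 125  82  89  89  96 171 196 195
 193 196 196 196 196 195 194]
[168 167 162 145 119 106 107 105 108 109  83  84  92  90  98 165 187 191
 193 194 194 190 189 192 198]
[169 171 168 170 169 169 171 168 171 167 130  98  99  97  94 109 106 104
 109 123 146 149 161 171 180]
[166 169 172 168 170 171 170 169 167 170 170 170 168 169 170 170 170 170
 169 168 169 171 169 170 171]
[168 170 168 171 170 170 171 170 171 169 169 169 169 170 169 169 170 170
 170 168 170 174 170 168 167]
```

```bash
python3 nudge.py '0.085 0 0.005 0.02 0;0.085 0 0 0.03 0;0.085 0 0 0.03 0;0.085 0 0 0.021 0;0.085 0 0 0 0'
python3 nudge.py '0.0 0 0 0 0;0.0 0 0 0 0;0.0 0 0 0 0;0.0 0 0 0 0;0.0 0 0 0 0'
python3 nudge.py '0.0 0 0 0 0;0.0 0 0 0 0;0.0 0 0 0 0;0.0 0 0 0 0;0.0 0 0 0 0'
python3 - <<'E'
from h import *
c=cam("side");cv2.imwrite("pics/s2.png",cv2.resize(c["color"][120:280,220:380],None,fx=3,fy=3))
E
```

```text
time: 3.28
tcp_pos: [0.5013, -0.1413, 0.1268]
orientation: [-0.003, 0.503, 0.864, -0.0]
ft_force: [-0.3, 0.2, -0.8]
gripper_width: 0.085
grip_force: 0.0
time: 3.7
tcp_pos: [0.5036, -0.1424, 0.1312]
orientation: [0.001, 0.502, 0.865, 0.0]
ft_force: [-0.2, 0.5, 0.2]
gripper_width: 0.0249
grip_force: 0.0
time: 4.12
tcp_pos: [0.5034, -0.1422, 0.1305]
orientation: [0.0, 0.502, 0.865, 0.0]
ft_force: [1.9, 0.2, 2.6]
gripper_width: 0.0065
grip_force: 62.8
```

View pics/s2.png

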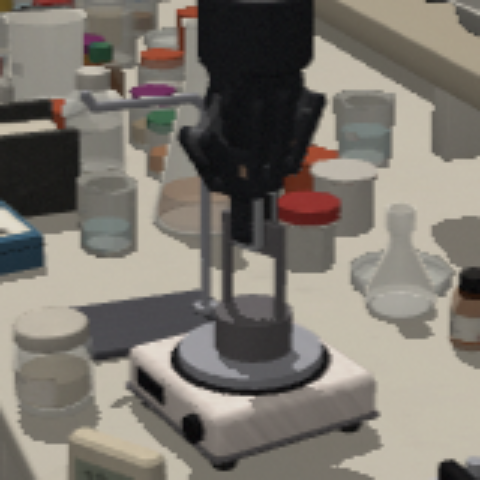

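```bash
python3 - <<'E'
from h import *
c=cam("side");o=manip.get_obs()
b=np.array([-.502,.865,0]);p=o["tcp_pos"]
for s in(-.026,-.02,0,.02,.026):
  for z in(.127,.151):
    q=p+b*s;q[2]=z;print(s,z,((proj(c,q)-[220,120])*3).round(0))
t=((proj(c,p)-[220,120])*3).round(0);print(t)
cr=cv2.resize(c["color"][170:215,280:325],None,fx=10,fy=10,interpolation=cv2.INTER_CUBIC);cv2.imwrite("pics/s3.png",cv2.convertScaleAbs(cr,alpha=1.5,beta=20))
E
```

```text
-0.026 0.127 [282. 256.]
-0.026 0.151 [283. 222.]
-0.02 0.127 [275. 254.]
-0.02 0.151 [276. 220.]
0 0.127 [252. 247.]
0 0.151 [252. 213.]
0.02 0.127 [229. 240.]
0.02 0.151 [229. 207.]
0.026 0.127 [222. 237.]
0.026 0.151 [222. 205.]
[252. 242.]
```

View pics/s3.png

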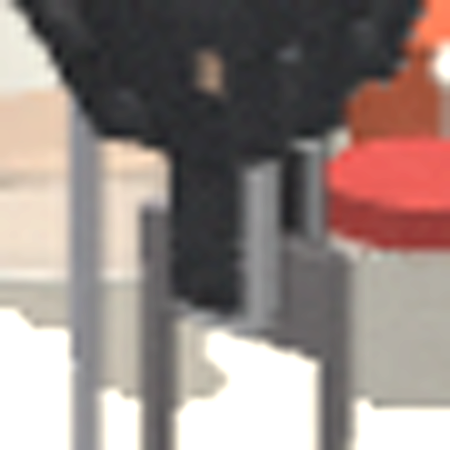

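The crop shows the fingertips ending just above the underside of the bar, with the bar gripped centrally. I'll lift it and take it to a point in front of the hook.

```bash
python3 nudge.py '0 0 0 -0.01 0;0 0 0 -0.02 0;0 0 0 -0.03 0;0 0 0 -0.023 0;0 0 0 0 0'
python3 nudge.py '0 0.0357 -0.0069 0 0;0 0.0357 -0.0069 0 0;0 0.0357 -0.0069 0 0;0 0.0357 -0.0069 0 0;0 0.0357 -0.0069 0 0'
python3 nudge.py '0 0.0357 -0.0069 0 0;0 0 0 0 0.1086;0 0 0 0 0.1086;0 0 0 0 0.1086;0 0 0 0 0.1086'
python3 nudge.py '0 0 0 0 0.1086;0 0 0 0 0;0 0 0 0 0'
python3 - <<'E'
from h import *
o=manip.get_obs();c=cam("wrist",o);cv2.imwrite("pics/w2.png",c["color"])
s=cam("top")
a=cv2.resize(s["color"][150:270,200:330],None,fx=3,fy=3,interpolation=cv2.INTER_CUBIC)
im=np.zeros((400,1030,3),np.uint8);im[:,:640]=c["color"];im[:360,640:]=a
cv2.imwrite("pics/c2.png",cv2.resize(im,None,fx=.776,fy=.776,interpolation=cv2.INTER_AREA))
Rm=q2R(o["orientation"]);print(o["tcp_pos"],np.degrees(np.arctan2(Rm[1,0],Rm[0,0])),o["gripper_width"],o["time"])
E
```

```text
time: 4.63
tcp_pos: [0.5043, -0.1427, 0.217]
orientation: [0.002, 0.502, 0.865, 0.0]
ft_force: [0.9, -0.4, -1.3]
gripper_width: 0.0063
grip_force: 62.3
time: 5.05
tcp_pos: [0.3827, -0.0033, 0.2123]
orientation: [-0.001, 0.502, 0.865, -0.0]
ft_force: [0.7, 1.2, -0.7]
gripper_width: 0.0065
grip_force: 62.2
time: 5.47
tcp_pos: [0.3603, 0.0235, 0.2126]
orientation: [-0.0, 0.678, 0.735, -0.0]
ft_force: [0.8, 0.2, -0.7]
gripper_width: 0.0066
grip_force: 62.2
time: 5.72
tcp_pos: [0.3606, 0.0233, 0.2127]
orientation: [-0.0, 0.714, 0.7, -0.0]
ft_force: [0.0, -0.5, -0.1]
gripper_width: 0.0065
grip_force: 62.2
[0.36056085 0.02326881 0.21273146] 88.84571107107094 0.006509171171812337 5.7167
```

View pics/c2.png

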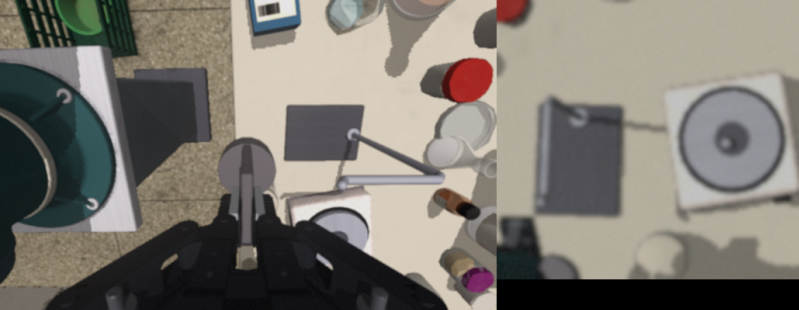

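The wrist view shows the hook's free end at about (441,236) and the post end at about (567,232) in full-size pixels. The top view shows the bare pin on the head.

```bash
python3 - <<'E'
from h import *
o=manip.get_obs();c=cam("wrist",o);Rm=q2R(o["orientation"])
for uv,z in(((441,236),.194),((460,235),.186),((560,231),.186)):
    p=atz(c,uv,z);print(p.round(4),(Rm.T@(p-o["tcp_pos"])).round(4))
g=c["color"]
for u in(450,460,480,500,520,540,555,565): print(u,[int(x) for x in g[220:250,u].mean(1)])
s=cam("top");g=s["color"][150:200,205:240].mean(2).astype(int)
for v in range(192,240,6): print(v,s["color"][v,208:232].mean(1).astype(int))
E
```

```text
[0.4365 0.0236 0.194 ] [0.0019 0.0758 0.0189]
[0.4524 0.0203 0.186 ] [-0.0011  0.0918  0.0269]
[0.5172 0.0217 0.186 ] [0.0016 0.1565 0.0269]
450 [203, 201, 202, 202, 195, 165, 140, 144, 157, 169, 180, 184, 182, 177, 172, 159, 143, 150, 182, 200, 192, 161, 122, 108, 118, 126, 133, 136, 140, 146]
460 [203, 202, 202, 202, 194, 165, 142, 143, 157, 170, 179, 186, 186, 183, 173, 162, 146, 146, 175, 175, 137, 112, 117, 126, 138, 140, 144, 150, 155, 158]
480 [203, 205, 203, 203, 190, 156, 134, 143, 159, 171, 179, 186, 185, 181, 175, 161, 143, 149, 182, 201, 204, 204, 203, 203, 203, 203, 202, 202, 202, 205]
500 [203, 203, 203, 204, 190, 158, 133, 145, 159, 174, 178, 184, 187, 181, 173, 159, 142, 151, 185, 202, 206, 203, 204, 203, 205, 204, 204, 204, 202, 203]
520 [204, 202, 205, 203, 190, 154, 135, 143, 158, 170, 180, 184, 186, 180, 171, 158, 143, 153, 187, 203, 206, 202, 203, 204, 202, 205, 202, 205, 203, 204]
540 [145, 182, 202, 202, 189, 154, 134, 144, 160, 172, 180, 186, 187, 180, 171, 155, 139, 152, 190, 204, 205, 205, 202, 204, 201, 204, 204, 203, 203, 203]
555 [80, 74, 70, 65, 70, 90, 
[... 387 characters left out ...]
 170 171 170 169 162 142 115 108 126 136 124 100  82  81
  81  80  76  73  67  64]
204 [170 169 170 170 170 169 169 169 161 137 110 112 134 137 118  94  80  82
  82  82  83  81  81  85]
210 [171 170 170 170 170 171 171 168 159 136 112 126 142 136 113  87  79  82
  81  82  81  82  80  81]
216 [171 171 169 171 169 170 169 164 150 123 107 124 140 131 106  85  80  83
  83  82  81  81  80  80]
222 [170 170 171 169 171 170 169 162 140 112 108 129 137 123  97  82  80  81
  80  81  83  83  82  78]
228 [171 169 170 171 170 170 169 162 136 112 118 137 138 118  94  80  82  79
  82  84  82  83  82  82]
234 [171 171 171 168 169 170 166 149 124 105 106 104  92  80  78  79  81  82
  82  83  84  82  82  82]
```

```bash
python3 nudge.py '0 0.0016 0.02 -0.001 0;0 0 0.025 0 0;0 0 0.025 0 0;0 0 0.025 0 0;0 0 0.0235 0 0'
python3 nudge.py '0 0 0 0 0;0 0 0 0.006 0;0 0 0 0.006 0;0 0 0 0.003 0;0 0 0 0 0'
python3 nudge.py '0 0 0 0.001 0;0 0 0 0 0'
python3 nudge.py '0 0 0 0.001 0;0 0 0 0 0'
```

```text
time: 6.33
tcp_pos: [0.4807, 0.022, 0.2141]
orientation: [0.0, 0.715, 0.699, 0.0]
ft_force: [-1.1, 0.4, -1.3]
gripper_width: 0.0066
grip_force: 62.2
time: 6.75
tcp_pos: [0.4783, 0.0222, 0.1985]
orientation: [-0.001, 0.715, 0.699, -0.0]
ft_force: [-0.4, 0.4, -1.0]
gripper_width: 0.0068
grip_force: 62.2
time: 6.92
tcp_pos: [0.4791, 0.022, 0.1984]
orientation: [0.0, 0.715, 0.699, 0.0]
ft_force: [-0.7, 0.2, -1.3]
gripper_width: 0.0063
grip_force: 62.2
time: 7.08
tcp_pos: [0.4794, 0.0221, 0.1974]
orientation: [0.0, 0.715, 0.699, 0.0]
ft_force: [-0.0, -0.3, -1.8]
gripper_width: 0.0066
grip_force: 62.2
```

Still no contact, which I expect at a TCP height of about 0.1935.

```bash
python3 nudge.py '0 0 0 0.0015 0;0 0 0 0 0'
python3 nudge.py '0 0 0 0.001 0;0 0 0 0 0'
python3 nudge.py '0 0 0 0.001 0;0 0 0 0 0;0 0 0 0 0'
```

```text
time: 7.25
tcp_pos: [0.4794, 0.022, 0.1956]
orientation: [-0.0, 0.715, 0.699, -0.0]
ft_force: [0.1, 0.7, -1.9]
gripper_width: 0.0065
grip_force: 62.2
time: 7.42
tcp_pos: [0.4794, 0.0221, 0.1946]
orientation: [-0.0, 0.715, 0.699, -0.0]
ft_force: [-0.6, 0.2, -1.0]
gripper_width: 0.0067
grip_force: 62.2
time: 7.67
tcp_pos: [0.4795, 0.022, 0.1938]
orientation: [0.0, 0.715, 0.699, 0.0]
ft_force: [0.3, -0.6, -0.9]
gripper_width: 0.0068
grip_force: 62.4
```

```bash
python3 nudge.py '0 0 0 0.001 0;0 0 0 0 0;0 0 0 0 0'
python3 nudge.py '0 0 0 0.0007 0;0 0 0 0 0;0 0 0 0 0'
```

```text
time: 7.92
tcp_pos: [0.4796, 0.022, 0.1934]
orientation: [0.0, 0.715, 0.699, 0.0]
ft_force: [-2.5, 0.6, 9.1]
gripper_width: 0.0065
grip_force: 64.0
time: 8.17
tcp_pos: [0.4797, 0.022, 0.1932]
orientation: [0.001, 0.715, 0.699, 0.0]
ft_force: [-5.5, -0.2, 17.5]
gripper_width: 0.0066
grip_force: 65.1
```

The bar rests on the arm at the expected height. I'll ease off and open gently.

```bash
python3 nudge.py '0 0 0 -0.001 0;0 0 0 0 0;0.012 0 0 0 0;0.018 0 0 0 0;0.025 0 0 0 0'
python3 nudge.py '0.030 0 0 0 0;0.03 0 0 0 0;0.03 0 0 0 0;0.03 0 0 -0.005 0;0.03 0 0 -0.01 0'
python3 nudge.py '0.030 0 0 -0.02 0;0.03 0 0 -0.03 0;0.03 0 0 -0.03 0;0.03 0 0 0 0'
python3 - <<'E'
from h import *
o=manip.get_obs();c=cam("wrist",o);s=cam("side")
a=cv2.resize(s["color"][120:280,220:380],None,fx=2.5,fy=2.5,interpolation=cv2.INTER_CUBIC)
im=np.zeros((400,1040,3),np.uint8);im[:,:640]=c["color"];im[:,640:]=a
cv2.imwrite("pics/c3.png",cv2.resize(im,None,fx=.768,fy=.768,interpolation=cv2.INTER_AREA))
print(o["tcp_pos"],o["time"])
E
```

```text
time: 8.58
tcp_pos: [0.4794, 0.0221, 0.1929]
orientation: [-0.0, 0.715, 0.699, -0.0]
ft_force: [0.2, -0.2, 1.2]
gripper_width: 0.0252
grip_force: 0.0
time: 9.0
tcp_pos: [0.4789, 0.0221, 0.2077]
orientation: [-0.001, 0.715, 0.699, -0.001]
ft_force: [-0.1, -0.8, 0.3]
gripper_width: 0.0303
grip_force: 0.0
time: 9.33
tcp_pos: [0.4808, 0.0219, 0.2932]
orientation: [0.003, 0.715, 0.699, 0.002]
ft_force: [0.7, 0.7, 1.2]
gripper_width: 0.03
grip_force: 0.0
[0.48082796 0.02191418 0.2931876 ] 9.3333
```

View pics/c3.png

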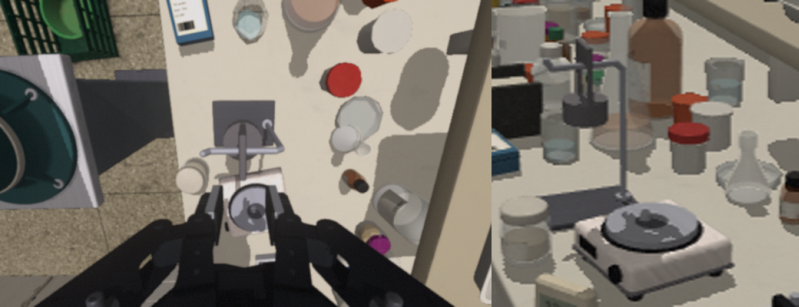

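The cover hangs centred on the hook (side crop, about (585,100)). Next I'll move to where both the pin and the platform are in view.

```bash
python3 nudge.py '0.085 -0.0387 0.0063 0 0;0.085 -0.0387 0.0063 0 0;0.085 -0.0387 0.0063 0 0;0.085 -0.0387 0.0063 0 0;0.085 -0.0387 0.0063 0 0'
python3 nudge.py '0.085 -0.0387 0.0063 0 0;0.085 -0.0387 0.0063 0 0;0.085 0 0 0 0;0.085 0 0 0 0;0.085 0 0 0 0'
python3 - <<'E'
from h import *
o=manip.get_obs();c=cam("wrist",o)
P=proj(c,[.4985,-.1414,.055]);Q=proj(c,[.552,-.353,.03]);print(P,Q)
def crop(p,h,w,f):
    u,v=int(p[0])-w//2,int(p[1])-h//2;print("org",u,v)
    return cv2.resize(c["color"][v:v+h,u:u+w],None,fx=f,fy=f,interpolation=cv2.INTER_CUBIC)
a=crop(P,100,100,4);b=crop(Q,100,100,4)
cv2.imwrite("pics/w4.png",np.hstack([a,b]));np.save("w4.npy",c["color"])
np.savez("w4c.npz",eye=c["eye"],Rm=c["Rm"],K=c["camera_matrix"],k1=c["k1"]);print(o["tcp_pos"],o["orientation"])
E
```

```text
time: 9.85
tcp_pos: [0.5058, -0.1738, 0.2871]
orientation: [-0.001, 0.715, 0.699, -0.0]
ft_force: [0.7, -0.2, 0.6]
gripper_width: 0.0846
grip_force: 0.0
time: 10.27
tcp_pos: [0.5168, -0.2495, 0.2872]
orientation: [-0.001, 0.716, 0.699, -0.0]
ft_force: [-0.4, -0.0, -0.0]
gripper_width: 0.0853
grip_force: 0.0
[300.94243624  81.64656328] [343.00520365 232.84311807]
org 250 31
org 293 182
[ 0.5167816  -0.2494656   0.28717494] [-9.13509648e-04  7.15534393e-01  6.98576906e-01 -6.45898219e-05]
```

View pics/w4.png

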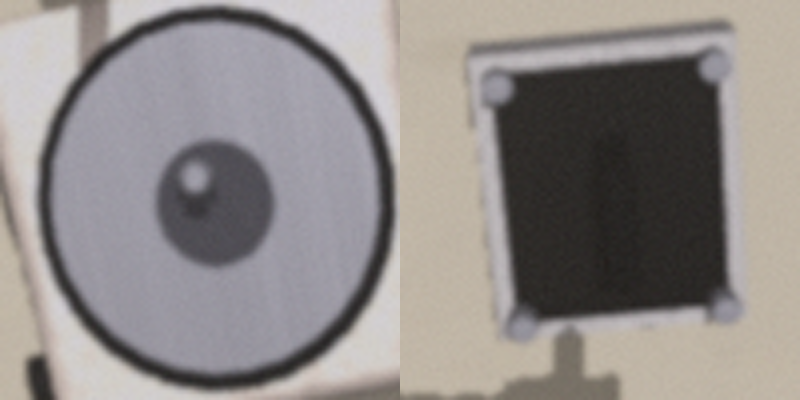

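The left half shows the pin's tip at zoom (195,175) and the head's centre at (217,198). The right half shows the platform's corner posts at (496,89), (714,65), (726,307) and (523,325).

```bash
python3 - <<'E'
from h import *
z=np.load("w4c.npz");c=dict(eye=z["eye"],Rm=z["Rm"],camera_matrix=z["K"],k1=float(z["k1"]))
L=lambda u,v,h:atz(c,(250+u/4-.4,31+v/4-.4),h)
P=lambda u,v,h:atz(c,(293+(u-400)/4-.4,182+v/4-.4),h)
print("ring",L(217,198,.05).round(4),"spot",L(216,203,.055).round(4),"tip",L(195,175,.066).round(4),L(195,177,.065).round(4))
img=np.load("w4.npy")
# dark spot / ring refinement
sub=cv2.resize(img[31:131,250:350],None,fx=4,fy=4,interpolation=cv2.INTER_CUBIC)
g=cv2.cvtColor(sub,cv2.COLOR_BGR2GRAY)
for th,lo,hi in((75,80000,130000),(110,5000,20000)):
  cs,_=cv2.findContours((g<th).astype(np.uint8),cv2.RETR_LIST,cv2.CHAIN_APPROX_NONE)
  for k in cs:
    if len(k)>250:
        e=cv2.fitEllipse(k);print(th,len(k),np.round(e[0],1),np.round(e[1],1))
m=(g>110);m[:150]=0;m[205:]=0;m[:,:170]=0;m[:,225:]=0
n,l,st,ce=cv2.connectedComponentsWithStats(m.astype(np.uint8));print(st,ce)
for h in(.018,.030):
  q=np.array([P(u,v,h) for u,v in((496,89),(714,65),(726,307),(523,325))]);print(h,q.mean(0).round(4),np.linalg.norm(np.diff(q,axis=0),axis=1).round(4))
  for a,b in((0,3),(1,2)):
    d=q[a]-q[b];print(np.degrees(np.arctan2(d[1],d[0])))
  for a,b in((1,0),(2,3)):
    d=q[a]-q[b];print(np.degrees(np.arctan2(d[1],d[0]))+90)
q=np.array([P(u,v,.018) for u,v in((473,62),(735,40),(742,318),(500,335))]);print("edge",q.mean(0).round(4),q.round(4))
print("barends",P(611,135,.054).round(4),P(620,285,.054).round(4))
sub=cv2.resize(img[182:282,293:393],None,fx=4,fy=4,interpolation=cv2.INTER_CUBIC);g=cv2.cvtColor(sub,cv2.COLOR_BGR2GRAY)
for v in range(110,310,14): print(v,[int(x) for x in g[v-3:v+4,110:320:7].mean(0)])
E
```

```text
ring [ 0.5019 -0.1393  0.05  ] spot [ 0.5017 -0.1411  0.055 ] tip [ 0.4964 -0.1343  0.066 ] [ 0.4963 -0.1347  0.065 ]
75 986 [214.9 196.9] [334.7 358.3]
75 1045 [216.3 198.2] [349.9 377.6]
110 338 [214.7 203.2] [114.2 123.3]
110 974 [214.9 196.6] [328.4 352.1]
110 1065 [216.1 198.2] [354.7 382.5]
[[     0      0    400    400 159248]
 [   170    150     13     13     91]
 [   181    162     28     30    661]] [[199.53422335 199.62287752]
 [174.         154.        ]
 [194.76550681 176.16036309]]
0.018 [ 0.5581 -0.3567  0.018 ] [0.0821 0.1021 0.0817]
94.78339520711197
94.57848434252881
95.30143942501753
94.39000792400043
0.03 [ 0.557  -0.3513  0.03  ] [0.0797 0.0991 0.0794]
94.78339520711191
94.57848434252878
95.3014394250175
94.39000792400046
edge [ 0.5572 -0.354   0.018 ] [[ 0.5048 -0.2991  0.018 ]
 [ 0.6023 -0.2928  0.018 ]
 [ 0.6096 -0.4092  0.018 ]
 [ 0.5121 -0.4147  0.018 ]]
barends [ 0.5532 -0.3157  0.054 ] [ 0.5568 -0.374   0.054 ]
110 [43, 45, 45, 44, 45, 44, 43, 44, 42, 45, 44, 42, 43, 43, 44, 41, 43, 43, 43, 42, 43, 43, 43, 42, 43, 45, 44, 43, 41, 45]
124 [46, 46, 45, 44, 4
[... 1032 characters left out ...]
9, 36, 36, 36, 39, 36, 37, 39, 41, 42, 40, 40, 42, 43, 40, 39, 40, 39]
250 [94, 45, 42, 42, 43, 42, 41, 43, 40, 42, 42, 40, 39, 34, 37, 36, 37, 38, 36, 38, 41, 40, 41, 41, 39, 41, 39, 42, 40, 41]
264 [114, 48, 41, 43, 42, 42, 40, 43, 42, 42, 41, 43, 39, 39, 33, 37, 37, 39, 36, 42, 40, 40, 41, 40, 39, 42, 40, 42, 39, 41]
278 [131, 55, 41, 43, 43, 41, 43, 41, 43, 41, 41, 41, 39, 37, 35, 37, 38, 37, 36, 37, 41, 42, 39, 41, 40, 40, 38, 40, 40, 40]
292 [157, 67, 40, 43, 42, 39, 41, 42, 41, 44, 42, 42, 40, 39, 38, 40, 35, 38, 38, 40, 40, 39, 40, 39, 40, 39, 39, 40, 44, 58]
306 [154, 87, 69, 54, 43, 41, 40, 40, 41, 39, 41, 40, 38, 40, 40, 43, 44, 46, 47, 52, 54, 61, 67, 69, 78, 94, 98, 101, 83, 96]
```

```bash
python3 nudge.py '0.05 0 0 0 -0.106;0.05 -0.0358 0.0105 0 0;0.05 -0.0358 0.0105 0 0;0.05 -0.0358 0.0105 0 0;0.05 0 0 0.03 0'
python3 nudge.py '0.05 0 0 0.034 0;0.05 0 0 0.034 0;0.05 0 0 0.034 0;0.05 0 0 0.034 0;0.05 0 0 0.034 0'
python3 nudge.py '0.05 0 0 0.03 0;0.05 0 0 0.02 0;0.05 0 0 0.011 0;0.05 0 0 0 0;0.05 0 0 0 0'
python3 - <<'E'
from h import *
o=manip.get_obs();c=cam("wrist",o);Rm=q2R(o["orientation"]);print(o["tcp_pos"],np.degrees(np.arctan2(Rm[1,0],Rm[0,0])))
g=cv2.cvtColor(c["color"],cv2.COLOR_BGR2GRAY);cv2.imwrite("pics/w5.png",c["color"])
for s in(-.025,.025):
  for h in(.018,.054):
    p=np.array([.557,-.354,h])+s*np.array([-.082,.9966,0]);print(s,h,proj(c,p).round(1))
E
```

```text
time: 10.73
tcp_pos: [0.563, -0.3613, 0.264]
orientation: [0.008, 0.678, 0.735, 0.0]
ft_force: [1.8, -0.5, 0.2]
gripper_width: 0.0499
grip_force: 0.0
time: 11.15
tcp_pos: [0.5575, -0.3525, 0.087]
orientation: [0.0, 0.677, 0.736, 0.0]
ft_force: [0.3, -1.8, -0.5]
gripper_width: 0.0499
grip_force: 0.0
time: 11.57
tcp_pos: [0.5578, -0.3537, 0.0279]
orientation: [0.0, 0.677, 0.736, 0.0]
ft_force: [-0.1, -0.4, -0.0]
gripper_width: 0.0501
grip_force: 0.0
[ 0.55779449 -0.35366792  0.02789316] 94.77926598484306
-0.025 0.018 [316.6 282.7]
-0.025 0.054 [316.3 324.6]
0.025 0.018 [316.7 205.6]
0.025 0.054 [316.4 231.9]
```

```bash
python3 nudge.py '0 0 0 0.002 0;0 0 0 0 0;0 0 0 0 0;0 0 0 0 0;0 0 0 0 0'
python3 nudge.py '0 0 0 0 0;0 0 0 0 0;0 0 0 0 0;0 0 0 -0.005 0;0 0 0 -0.01 0'
python3 nudge.py '0 0 0 -0.025 0;0 0 0 -0.03 0;0 0 0 -0.02 0;0 0 0 0 0;0 0 0 0 0'
python3 - <<'E'
from h import *
o=manip.get_obs();c=cam("wrist",o);Rm=q2R(o["orientation"]);t=o["tcp_pos"];print(t,np.degrees(np.arctan2(Rm[1,0],Rm[0,0])),o["ft_force"])
cv2.imwrite("pics/w6.png",c["color"])
g=cv2.cvtColor(c["color"],cv2.COLOR_BGR2GRAY)
for off in(-.003,0,.003):
  z=-.008+off
# plate top at tool z +.008 (tcp .026 - .018); predicted +y edge of plate/inner rim
for x in(.045,.05,.055,.06,.065): print(x,proj(c,t+Rm@np.array([x,0,.008])).round(1))
for col in(270,290,300,330,340,360): print(col,[int(v) for v in g[130:230:2,col]])
E
```

```text
time: 12.03
tcp_pos: [0.5578, -0.3545, 0.026]
orientation: [0.001, 0.677, 0.736, 0.0]
ft_force: [-1.6, 1.1, 6.8]
gripper_width: 0.0112
grip_force: 60.1
time: 12.45
tcp_pos: [0.5567, -0.3537, 0.0396]
orientation: [-0.001, 0.677, 0.736, -0.0]
ft_force: [0.1, -0.4, -4.0]
gripper_width: 0.0109
grip_force: 58.4
time: 12.87
tcp_pos: [0.5578, -0.3546, 0.1162]
orientation: [0.001, 0.677, 0.736, 0.0]
ft_force: [-0.2, 0.2, -4.8]
gripper_width: 0.0113
grip_force: 59.1
[ 0.55775582 -0.35457285  0.11624626] 94.72511450958912 [-0.15379502  0.20269122 -4.83382899]
0.045 [318.1 170.8]
0.05 [318.1 161.5]
0.055 [318.1 152. ]
0.06 [318.1 142.3]
0.065 [318.1 132.4]
270 [200, 200, 196, 153, 142, 198, 207, 207, 205, 205, 204, 158, 60, 46, 47, 46, 45, 44, 42, 46, 46, 42, 45, 41, 41, 39, 41, 41, 41, 42, 43, 39, 40, 38, 35, 37, 38, 37, 40, 38, 35, 37, 39, 35, 38, 36, 36, 38, 35, 35]
290 [201, 197, 195, 151, 140, 201, 208, 207, 207, 207, 206, 173, 64, 46, 44, 44, 44, 44, 46, 42, 42, 39, 40, 38, 39, 37, 36, 33, 34, 37, 37, 37, 33, 34, 35, 34, 32, 33, 29, 31, 35, 31, 30, 33, 33, 31, 27, 26, 30, 30]
300 [200, 19
[... 155 characters left out ...]
, 27, 31, 30, 31, 29, 30, 31, 29, 31, 26, 29, 28]
330 [199, 199, 198, 151, 140, 199, 202, 203, 202, 203, 203, 168, 65, 45, 42, 45, 43, 41, 41, 40, 41, 39, 34, 35, 36, 36, 33, 32, 35, 32, 32, 32, 33, 27, 31, 33, 30, 31, 30, 26, 28, 26, 26, 24, 25, 22, 20, 18, 19, 18]
340 [199, 201, 196, 152, 139, 199, 205, 203, 204, 205, 205, 171, 63, 46, 43, 41, 41, 44, 39, 40, 40, 41, 36, 37, 38, 36, 36, 36, 35, 33, 35, 34, 32, 32, 31, 29, 28, 28, 32, 30, 31, 28, 29, 30, 34, 30, 25, 27, 26, 28]
360 [200, 202, 196, 150, 139, 195, 202, 199, 199, 203, 202, 168, 66, 46, 46, 42, 43, 42, 45, 41, 43, 41, 39, 37, 42, 35, 36, 34, 37, 34, 37, 37, 35, 34, 32, 33, 32, 33, 33, 30, 33, 31, 32, 30, 31, 31, 31, 32, 31, 32]
```

The platform's edge shows the socket sits about 1.7 mm along tool +x. I'll refine the shaker's yaw from the first top picture.

```bash
python3 - <<'E'
from h import *
c=cam("top");im=cv2.imread("pics/top0.png")
sub=cv2.resize(im[170:250,262:342],None,fx=4,fy=4,interpolation=cv2.INTER_CUBIC);g=cv2.cvtColor(sub,cv2.COLOR_BGR2GRAY)
from math import degrees,atan2
for th in(185,195):
  m=cv2.morphologyEx((g>th).astype(np.uint8),cv2.MORPH_OPEN,np.ones((5,5)))
  cs,_=cv2.findContours(m,cv2.RETR_EXTERNAL,cv2.CHAIN_APPROX_NONE);k=max(cs,key=cv2.contourArea)
  pts=np.array([atz(c,(262+(u+.5)/4-.5,170+(v+.5)/4-.5),.045)[:2] for u,v in k[:,0]],np.float32)
  r=cv2.minAreaRect(pts);print(r)
  ctr=np.array([.4985,-.1414]);out=[]
  a0=np.radians(8.5);R2=np.array([[np.cos(a0),np.sin(a0)],[-np.sin(a0),np.cos(a0)]]);l=(R2@(pts-ctr).T).T
  for ax,s in((0,1),(0,-1),(1,1),(1,-1)):
    e=l[(np.abs(l[:,1-ax])<.045)&(s*l[:,ax]>.05)];p=np.polyfit(e[:,1-ax],e[:,ax],1);out.append((ax,s,round(8.5+degrees(np.arctan(p[0]))*(1 if ax else -1),2),round(p[1],4),len(e)))
  print(out)
E
```

```text
Traceback (most recent call last):
ValueError: max() iterable argument is empty
```

```bash
python3 - <<'E'
from h import *
c=cam("top");im=cv2.imread("pics/top0.png")
sub=cv2.resize(im[165:255,257:347],None,fx=4,fy=4,interpolation=cv2.INTER_CUBIC);g=sub.min(2);hsv=sub.max(2)
print(np.percentile(sub.reshape(-1,3),[5,50,90,98],axis=0))
b=sub[:,:,0]  # blue separates white box from beige table
for th in(165,175):
  m=cv2.morphologyEx((b>th).astype(np.uint8),cv2.MORPH_OPEN,np.ones((5,5)))
  cs,_=cv2.findContours(m,cv2.RETR_EXTERNAL,cv2.CHAIN_APPROX_NONE)
  if not cs: continue
  k=max(cs,key=cv2.contourArea)
  pts=np.array([atz(c,(257+(u+.5)/4-.5,165+(v+.5)/4-.5),.045)[:2] for u,v in k[:,0]],np.float32)
  print(th,cv2.contourArea(k),cv2.minAreaRect(pts))
  a0=np.radians(8.5);R2=np.array([[np.cos(a0),np.sin(a0)],[-np.sin(a0),np.cos(a0)]]);l=(R2@(pts-[.4985,-.1414]).T).T
  for ax,s in((0,1),(0,-1),(1,1),(1,-1)):
    e=l[(np.abs(l[:,1-ax])<.045)&(s*l[:,ax]>.055)]
    if len(e)>20:
      p=np.polyfit(e[:,1-ax],e[:,ax],1);print(ax,s,round(8.5+np.degrees(np.arctan(p[0]))*(1 if ax else -1),2),round(p[1],4),len(e))
E
```

```text
[[ 89.  88.  89.]
 [148. 163. 168.]
 [151. 165. 170.]
 [178. 182. 182.]]
165 4834.0 ((0.49285247921943665, -0.10136847198009491), (0.11882753670215607, 0.045655183494091034), 8.72977066040039)
0 1 6.21 0.0574 57
0 -1 12.07 -0.0557 49
1 1 9.06 0.0608 220
175 1393.5 ((0.4462386667728424, -0.097741037607193), (0.044727712869644165, 0.02400217019021511), 51.41111755371094)
0 -1 14.59 -0.052 26
1 1 9.36 0.0583 52
```

```bash
python3 nudge.py '0 0 0 0 -0.07;0 0.0375 -0.0047 0 0;0 0.0375 -0.0047 0 0;0 0.0375 -0.0047 0 0;0 0.0375 -0.0047 0 0'
python3 nudge.py '0 0.0375 -0.0047 0 0;0 0.0375 -0.0047 0 0;0 0 0 0.01 0;0 0 0 0.007 0;0 0 0 0 0'
python3 nudge.py '0 0 0 0 0;0 0 0 0 0'
```

```text
time: 13.43
tcp_pos: [0.5145, -0.2071, 0.1138]
orientation: [-0.001, 0.651, 0.759, -0.0]
ft_force: [2.3, 0.2, -2.5]
gripper_width: 0.011
grip_force: 59.2
time: 13.85
tcp_pos: [0.4945, -0.1357, 0.0963]
orientation: [-0.001, 0.651, 0.759, -0.0]
ft_force: [-0.0, 0.1, -3.1]
gripper_width: 0.0106
grip_force: 59.0
time: 14.02
tcp_pos: [0.4956, -0.137, 0.0979]
orientation: [-0.0, 0.652, 0.759, -0.0]
ft_force: [0.2, 0.2, -2.6]
gripper_width: 0.0112
grip_force: 59.0
```

```bash
python3 nudge.py '0 0.0005 0.0012 0.003 0;0 0 0 0.001 0;0 0 0 0 0'
python3 nudge.py '0 0 0 0.0015 0;0 0 0 0 0'
python3 nudge.py '0 0 0 0.0015 0;0 0 0 0 0'
python3 nudge.py '0 0 0 0.001 0;0 0 0 0 0;0 0 0 0 0'
```

```text
time: 14.27
tcp_pos: [0.4965, -0.1358, 0.0938]
orientation: [-0.0, 0.651, 0.759, -0.0]
ft_force: [-0.0, 0.1, -3.8]
gripper_width: 0.0109
grip_force: 59.2
time: 14.43
tcp_pos: [0.4964, -0.1355, 0.0924]
orientation: [-0.0, 0.651, 0.759, -0.0]
ft_force: [-0.4, 0.1, -4.2]
gripper_width: 0.0111
grip_force: 59.2
time: 14.6
tcp_pos: [0.4964, -0.1355, 0.0909]
orientation: [-0.0, 0.651, 0.759, -0.0]
ft_force: [-0.1, -0.4, -3.8]
gripper_width: 0.0103
grip_force: 59.2
time: 14.85
tcp_pos: [0.4965, -0.1354, 0.0901]
orientation: [0.0, 0.651, 0.759, 0.0]
ft_force: [-0.6, 0.8, -2.6]
gripper_width: 0.0107
grip_force: 59.2
```

```bash
python3 nudge.py '0 0 0 0.001 0;0 0 0 0 0;0 0 0 0 0'
python3 nudge.py '0 0 0 0.001 0;0 0 0 0 0;0 0 0 0 0'
python3 nudge.py '0 0 0 0.001 0;0 0 0 0 0;0 0 0 0 0'
```

```text
time: 15.1
tcp_pos: [0.4964, -0.1355, 0.089]
orientation: [-0.0, 0.651, 0.759, -0.0]
ft_force: [0.4, -0.3, -3.5]
gripper_width: 0.011
grip_force: 59.2
time: 15.35
tcp_pos: [0.4964, -0.1355, 0.088]
orientation: [-0.0, 0.651, 0.759, -0.0]
ft_force: [-0.2, 0.4, -3.1]
gripper_width: 0.0107
grip_force: 59.2
time: 15.6
tcp_pos: [0.4964, -0.1354, 0.087]
orientation: [-0.0, 0.651, 0.759, -0.0]
ft_force: [0.1, 0.6, -3.7]
gripper_width: 0.0108
grip_force: 59.2
```

The socket is over the pin, 5 mm below tip level with no force. I'll lower it on.

```bash
python3 nudge.py '0 0 0 0.002 0;0 0 0 0 0;0 0 0 0 0'
python3 nudge.py '0 0 0 0.002 0;0 0 0 0 0;0 0 0 0 0'
python3 nudge.py '0 0 0 0.0015 0;0 0 0 0 0;0 0 0 0 0'
python3 nudge.py '0 0 0 0.001 0;0 0 0 0 0;0 0 0 0 0'
```

```text
time: 15.85
tcp_pos: [0.4964, -0.1354, 0.085]
orientation: [-0.0, 0.651, 0.759, -0.0]
ft_force: [0.0, -0.0, -3.9]
gripper_width: 0.0112
grip_force: 59.2
time: 16.1
tcp_pos: [0.4964, -0.1354, 0.083]
orientation: [-0.0, 0.651, 0.759, -0.0]
ft_force: [0.3, -0.0, -3.3]
gripper_width: 0.0111
grip_force: 59.2
time: 16.35
tcp_pos: [0.4964, -0.1355, 0.0815]
orientation: [-0.0, 0.651, 0.759, -0.0]
ft_force: [-0.2, 0.4, -3.7]
gripper_width: 0.0111
grip_force: 59.2
time: 16.6
tcp_pos: [0.4965, -0.1355, 0.0807]
orientation: [0.0, 0.651, 0.759, 0.0]
ft_force: [-1.0, 0.6, 0.0]
gripper_width: 0.0109
grip_force: 59.8
```

```bash
python3 nudge.py '0 0 0 0.002 0;0 0 0 0 0;0 0 0 0 0'
python3 nudge.py '0 0 0 0.002 0;0 0 0 0 0;0 0 0 0 0'
python3 nudge.py '0 0 0 0.0015 0;0 0 0 0 0;0 0 0 0 0'
python3 nudge.py '0 0 0 0.0008 0;0 0 0 0 0;0 0 0 0 0'
```

```text
time: 16.85
tcp_pos: [0.4965, -0.1355, 0.0786]
orientation: [0.0, 0.651, 0.759, 0.0]
ft_force: [-1.5, 0.0, 2.2]
gripper_width: 0.0108
grip_force: 60.1
time: 17.1
tcp_pos: [0.4966, -0.1355, 0.0766]
orientation: [0.0, 0.651, 0.759, 0.0]
ft_force: [-1.7, 1.1, 3.8]
gripper_width: 0.0109
grip_force: 60.4
time: 17.35
tcp_pos: [0.4966, -0.1355, 0.0752]
orientation: [0.0, 0.651, 0.759, 0.0]
ft_force: [-2.4, 1.0, 6.0]
gripper_width: 0.0108
grip_force: 60.6
time: 17.6
tcp_pos: [0.4966, -0.1355, 0.0749]
orientation: [0.0, 0.651, 0.759, 0.0]
ft_force: [-3.4, 2.0, 14.6]
gripper_width: 0.0108
grip_force: 61.9
```

The force jump at z = 0.075 is the stop. I'll add a little push, then check the hanging cover and the bystanders numerically.

```bash
python3 nudge.py '0 0 0 0.0006 0;0 0 0 0 0;0 0 0 0 0;0 0 0 0 0;0 0 0 0 0'
python3 - <<'E'
from h import *
s=cam("side")["color"];c3=cv2.imread("pics/c3.png");s0=cv2.imread("pics/side0.png")
a=cv2.resize(cv2.resize(s[120:280,220:380],None,fx=2.5,fy=2.5,interpolation=cv2.INTER_CUBIC),None,fx=.768,fy=.768,interpolation=cv2.INTER_AREA)
b=c3[:a.shape[0],-a.shape[1]:];d=cv2.absdiff(a[:,:b.shape[1]],b).max(2)
print("cover region diff",d[30:130,40:120].mean())
D=cv2.absdiff(s,s0).max(2)
for n,(u,v,w,h) in dict(jar=(224,222,28,40),timer=(243,262,34,45),flask=(350,295,40,75),ind=(370,208,14,30),white=(405,235,25,45)).items(): print(n,D[v:v+h,u:u+w].mean().round(1))
o=manip.get_obs();print(o["tcp_pos"],o["ft_force"],o["time"])
E
```

```text
time: 18.02
tcp_pos: [0.4966, -0.1355, 0.0749]
orientation: [0.001, 0.651, 0.759, 0.0]
ft_force: [-7.1, 3.6, 25.6]
gripper_width: 0.0107
grip_force: 63.6
cover region diff 9.922375
jar 7.1
timer 6.4
flask 29.9
ind 5.6
white 6.5
[ 0.49664246 -0.13551517  0.07490226] [-8.18042875  2.98560774 24.89489441] 18.0667
```

```bash
python3 - <<'E'
from h import *
s=cam("side")["color"];s0=cv2.imread("pics/side0.png");t=cam("top")["color"];t0=cv2.imread("pics/top0.png")
print(cv2.absdiff(s,s0).max(2)[345:372,348:392].mean(), cv2.absdiff(t,t0).max(2)[208:240,424:456].mean())
c3=cv2.imread("pics/c3.png");a=cv2.resize(s[120:280,220:380],(307,307),interpolation=cv2.INTER_AREA);b=c3[:,-307:]
g=cv2.matchTemplate(a,b[75:128,65:120],cv2.TM_CCOEFF_NORMED);print(cv2.minMaxLoc(g))
E
```

```text
6.872053872053872 19.2041015625
(-0.7159091830253601, 0.822677493095398, (233, 79), (64, 74))
```

```bash
python3 -c "
from rig import manip
print(manip.sign_off())"
```

```text
the job is handed in; nothing more can be done
None
```

The job is handed in at about 18 s: the cover hangs on the hook, and the platform is seated over the pin, pressed to the stop with about 25 N and still gripped. The bystanders looked unmoved in the side camera, though the top view showed some unexplained change at the flask.

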